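# Find the socket for the test nest's clamp nut

## Task

Find the socket that fits the clamp nut on the robot's side of the fixture plate (the single nut in front of the red nest, not the two beside it) by trying sockets from the tray on it; stand those that do not fit back upright in the tray, and leave the other things on the bench where they are. Finish holding: keep the socket that fits gripped, upright and fully home over the nut, and do not let go of it.

Things in the scene. Friction and masses are not known exactly. Their poses are not given: they have to be found in the camera images.
- fixture: cream base plate 270 x 290 x 12 mm, fixed to the bench, with a brick-red nest 57 mm high (holding a white unit with a blue cover, to 69 mm high) centred at x = +50 mm. Origin: centre of the underside; -x is the robot's side, where the nut to be worked on is. The other two nuts are at x = +50 mm, y = +108 and -108 mm
- work_spot (a point): the place of the nut to be worked on: middle of the plate's side towards the robot, at recess-floor height, 18 mm above the bench. A fitting socket seats with its mouth on the recess floor; the recess is 2.6 mm wider than that socket. A larger one stops on the block's rim, about 9 mm short of home; a smaller one on the nut or stud, about 13 mm or more short
- nut_a: one of three fixed hex nuts, 14, 19 or 24 mm across flats (not told which; their places are swapped from start to start), in a round recess in a block 56 x 56 x 15 mm. Origin: centre of the block's underside, z up. Recess floor 6 mm above it, block top 15, nut top 20 (upper 3 mm chamfered), stud end 23. Flats face +x, -x and every 60 degrees
- nut_b: one of three fixed hex nuts, 14, 19 or 24 mm across flats (not told which; their places are swapped from start to start), in a round recess in a block 56 x 56 x 15 mm. Origin: centre of the block's underside, z up. Recess floor 6 mm above it, block top 15, nut top 20 (upper 3 mm chamfered), stud end 23. Flats face +x, -x and every 60 degrees
- nut_c: one of three fixed hex nuts, 14, 19 or 24 mm across flats (not told which; their places are swapped from start to start), in a round recess in a block 56 x 56 x 15 mm. Origin: centre of the block's underside, z up. Recess floor 6 mm above it, block top 15, nut top 20 (upper 3 mm chamfered), stud end 23. Flats face +x, -x and every 60 degrees
- tray: grey open tray 90 x 265 x 24 mm, fixed, walls and floor 4 mm, three compartments in a row along its y axis, centred at y = -87, 0 and +87 mm, each about 82 x 82 mm. Origin: centre of the underside; floor 4 mm above it
- socket_p: the largest of three steel sockets, 40 mm outside, for a 24 mm nut, standing mouth down in the tray. Origin: centre of the mouth, z up. Round body 34 mm tall; above it a square grip 18 x 18 mm, 34 to 76 mm above the origin, faces across x and y. Hex bore 20 mm deep, 1.6 mm wider across flats than its nut, flats facing +x, -x and every 60 degrees. 0.09 to 0.26 kg
- socket_q: the smallest of three steel sockets, 24 mm outside, for a 14 mm nut, standing mouth down in the tray. Origin: centre of the mouth, z up. Round body 34 mm tall; above it a square grip 18 x 18 mm, 34 to 76 mm above the origin, faces across x and y. Hex bore 20 mm deep, 1.6 mm wider across flats than its nut, flats facing +x, -x and every 60 degrees. 0.09 to 0.26 kg
- socket_r: the middle one of three steel sockets, 32 mm outside, for a 19 mm nut, standing mouth down in the tray. Origin: centre of the mouth, z up. Round body 34 mm tall; above it a square grip 18 x 18 mm, 34 to 76 mm above the origin, faces across x and y. Hex bore 20 mm deep, 1.6 mm wider across flats than its nut, flats facing +x, -x and every 60 degrees. 0.09 to 0.26 kg
- screwdriver: bystander: screwdriver 190 mm long lying behind the tray
- spanner: bystander: spanner 180 mm long lying flat between the robot and the fixture plate
- oil_bottle: bystander: white bottle 44 mm across, 110 mm tall, beyond the tray; origin at the underside
- spacer: bystander: aluminium ring 28 mm across, 10 mm high, on the near left corner of the fixture plate
- bush: bystander: brass cylinder 22 mm across, 18 mm high, on the near right corner of the fixture plate
- carton: bystander: cardboard box 80 x 120 x 60 mm, beyond the tray; origin at the underside
- cup: bystander: white plastic cup 72 mm across, 75 mm tall, left of the fixture plate, nearer the robot; origin at the underside

How it is judged:
By the outcome, as a careful person would: the job done as asked, in the order asked, and still so for the second after the job is handed in, while the arm keeps its last pose, push and grip.
It also fails if it takes over 64 s, if anything falls off the work surface, if the arm or the gripper's body presses on something with over 40 N, if the wrist force passes 120 N, or if a joint passes its speed limit or range.

## Robot

A 7-joint arm with a two-finger parallel gripper is mounted at the origin on the work surface. World frame = base frame: x ahead of the robot, y to its left, z up, the work surface at z = 0. Lengths are in mm, angles in rad, forces in N, time in s.
With the tool pointing down it reaches from about 400 to 900 mm from the base axis. Payload 5.5 kg.
Tool frame: the origin (TCP) lies at the very end of the fingers, on their centre line; the grasp point (between the pads) lies 19 mm behind it (r.grasp_offset is the distance from the TCP to the grasp point, in mm); z points along the fingers, y is the direction in which the jaws open and shut (so a half turn about z gives the same grasp; the last joint's range is limited). The gripper opens to 92 mm and grips with 3 to 60 N. Pads are 19 mm wide; open, the fingers measure 130 mm over their backs; the gripper's body (75 mm by 190 mm) begins 47 mm behind the grasp point.
Start: joints at [-0.94, 0.501, -0.427, 1.55, 0.221, 1.138, -0.21], TCP at [233.679, 606.543, 226.729] pointing down, gripper open.
Joint ranges: [-2.88, 2.88], [-0.31, 2.03], [-1.54, 1.56], [0.2, 2.42], [-1.41, 4.55], [0.19, 2.02], [-2.57, 2.57]. Speed limits (rad/s): [2.57, 2.57, 3.14, 3.14, 3.14, 3.14, 3.14].

## Interface

Orientations are given as [roll, pitch, yaw] about the fixed x, y, z axes, in that order (R = Rz(yaw) Ry(pitch) Rx(roll)).
In Python, from cell import r gives the robot as it stands. The module is installed in compiled form; this text tells all that it offers.
- The arm moves only by the shell command python3 -m crank 'ROWS'. ROWS is JSON, a list that holds one entry, the list of rows, each a list of 7 numbers: the shift along the tool's x, y, z in mm, then the turn, a rotation vector about the tool's x, y, z in rad, then the opening, from 0 (shut) to 1 (fully open). In form: [[[dx, dy, dz, rx, ry, rz, gripper], ...]]. A call has 1 to 5 rows; each row is the pose to reach, as a shift and turn from the pose commanded when the call began, along the tool's axes at that moment; what a row does not reach only later rows make up. A row lasts 1/8 s, in which the tool goes at most 62.5 mm and 10.7 degrees, less where a joint would pass 70% of its speed; a pose out of reach is approached as far as the arm can. A call with a gripper value outside its range is refused whole. The fingers move at their own pace and stop on an object; the grip force is fixed at half the most. Time passes only in rows, so rows that repeat a pose let the fingers close. It gives the time, the measured TCP pose, the force and the opening at its end, in the units of the state.
- r.observe(): the state, without advancing time (a new reading comes with each control period).
- r.read_camera(name): name is "scene" or "top" or "wrist"; returns the picture (420x560x3 uint8, red, green, blue); there is no depth.
- r.camera_info(name): a dict with "mtx" (3x3 intrinsics, pixels), "rvec" (rotation vector, rad) and "tvec" (3), from world to camera coordinates, as OpenCV has them; the wrist camera has in their place "tool_from_camera" (4x4, takes a point from camera to tool coordinates, whose origin is the TCP and whose axes are the flange's). Camera axes: x right, y down, z forward; pixel columns grow to the right and rows downward; lengths in mm; the calibration is good to about 2 mm. A picture is of the moment at which its call begins: read the wrist's pose just before it. camera_info takes no time and is no camera call.
- r.close_job(): hands the job in, once; it reports no verdict.
Trained networks look in the newest picture that a camera, given by its name, has taken for a name from the list of things; names that differ only in an ending like _2 or _b are one class to them, and where a whole thing is asked for, a point or a joint stands for the part that bears it (a point fixed in the world has none). Each returns a list of dicts, best first, with "score" (0 to 1); they miss things now and then, are a little off and sometimes report something else, mostly with a low value. They report only what shows in the picture. A call takes as long as a camera call.
- r.find_in(camera, thing): "xy" ([column, row] in pixels, amid what is visible of it).
- r.tip_of(camera, thing): "xy" ([column, row] in pixels: a listed point, or the origin of a listed thing).
The state is a dict: "t": time; "joint_pos": joint angles; "dq": joint speeds; "effort": joint torques, N m; "eef_pos": TCP position; "tool_rot": TCP orientation; "contact_force": force on the tool from outside, world axes, zero at the start; "ft_torque": the same for the moment, N m; "finger_gap": opening from 0.0 (shut) to 1.0 (fully open).
Only numpy, scipy, OpenCV 4.12 (cv2) and the standard library are available. Lean on these libraries where they do the work, as an engineer would, in place of code of your own. Each camera call takes 0.05 s, during which the arm holds its last target.

## Working session

There is one attempt and no reset: what is moved stays moved. The work goes in short steps, Python scripts to look and compute and a shell command to move; the robot and the scene stay as the last step left them, time stands still between calls to the robot, and variables do not carry over. Pictures are saved under pics/ and viewed, and the job is handed in when it is done.

```bash
mkdir -p pics; ls
python3 - <<'E'
from cell import r
import cv2
s=r.observe();print({k:s[k] for k in('t','eef_pos','tool_rot','contact_force','finger_gap')})
for c in('scene','top','wrist'):
    cv2.imwrite(f'pics/{c}0.png',r.read_camera(c)[:,:,::-1])
    print(c,r.camera_info(c))
E
```

```text
pics
{'t': 0.0, 'eef_pos': array([233.50015731, 605.86024549, 225.68400761]), 'tool_rot': array([-3.13965563e+00, -4.48097817e-05,  2.77386469e+00]), 'contact_force': array([-0.14810031,  0.46513816,  0.42012681]), 'finger_gap': 0.9996095136680857}
scene {'mtx': array([[460.89768108,   0.        , 276.52475778],
       [  0.        , 460.89768108, 207.30729935],
       [  0.        ,   0.        ,   1.        ]]), 'rvec': array([ 1.34320446,  2.18502788, -0.91872017]), 'tvec': array([ 236.37021035, -330.34465655, 1601.93324864])}
top {'mtx': array([[486.66384174,   0.        , 275.48220733],
       [  0.        , 486.66384174, 211.0842364 ],
       [  0.        ,   0.        ,   1.        ]]), 'rvec': array([ 2.20850387, -2.17746107,  0.0375998 ]), 'tvec': array([  13.60131984,  562.57562611, 1446.86899746])}
wrist {'mtx': array([[307.57578006,   0.        , 279.50053286],
       [  0.        , 307.57578006, 209.08447112],
       [  0.        ,   0.        ,   1.        ]]), 'tool_from_camera': array([[ 4.44944959e-05, -9.54379737e-01, -2.98595573e-01,
         8.05843826e+01],
       [ 9.99999959e-01,  1.26557222e-04, -2.55493252e-04,
        -6.40627398e-01],
       [ 2.81627009e-04, -2.98595549e-01,  9.54379704e-01,
        -1.57926339e+02],
       [ 0.00000000e+00,  0.00000000e+00,  0.00000000e+00,
         1.00000000e+00]])}
```

View pics/scene0.png

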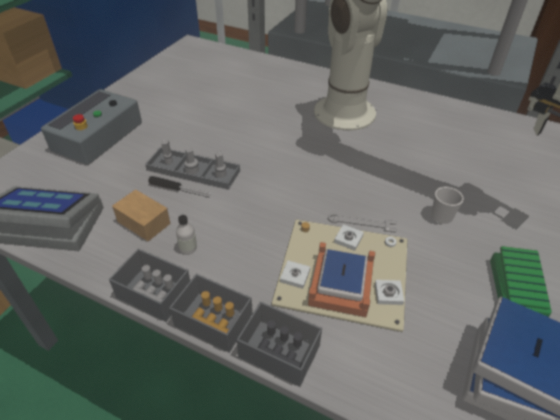

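View pics/top0.png

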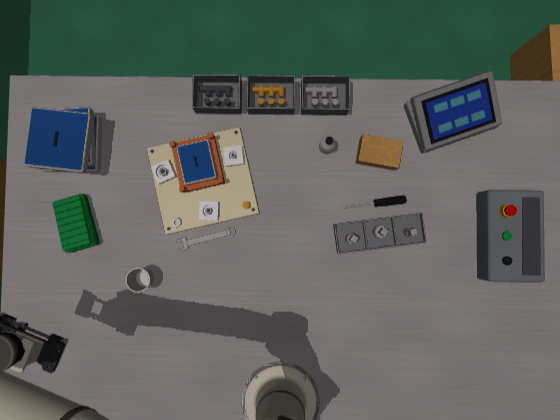

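View pics/wrist0.png

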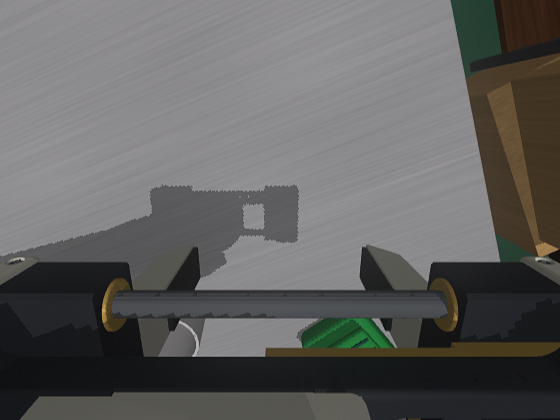

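```bash
cat > h.py <<'E'
import numpy as np,cv2
from cell import r
from scipy.spatial.transform import Rotation as R
def cam(c):
    """K, R(world->cam), t"""
    i=r.camera_info(c);K=i['mtx']
    if c!='wrist': return K,cv2.Rodrigues(i['rvec'])[0],i['tvec'].reshape(3)
    s=r.observe();T=np.eye(4);T[:3,:3]=R.from_euler('xyz',s['tool_rot']).as_matrix();T[:3,3]=s['eef_pos']
    M=np.linalg.inv(T@i['tool_from_camera']);return K,M[:3,:3],M[:3,3]
def ray(C,uv,z):
    K,Rm,t=C;d=Rm.T@np.linalg.inv(K)@np.array([uv[0],uv[1],1.]);o=-Rm.T@t
    return o+d*(z-o[2])/d[2]
def proj(C,p):
    K,Rm,t=C;q=K@(Rm@np.asarray(p,float)+t);return q[:2]/q[2]
def tri(Cs,uvs):
    A=[];b=[]
    for C,uv in zip(Cs,uvs):
        P=C[0]@np.c_[C[1],C[2]]
        for k in (0,1):
            row=uv[k]*P[2]-P[k];A.append(row[:3]);b.append(-row[3])
    return np.linalg.lstsq(np.array(A),np.array(b),rcond=None)[0]
def toolmove(target,yaw=None):
    """shift in tool axes and turn from current measured pose to world target, tool down with yaw"""
    s=r.observe();Rt=R.from_euler('xyz',s['tool_rot'])
    d=Rt.inv().apply(np.asarray(target)-s['eef_pos'])
    out=[d]
    if yaw is not None:
        out.append((Rt.inv()*R.from_euler('xyz',[np.pi,0,yaw])).as_rotvec())
    return out
E
python3 - <<'E'
from h import *
im=r.read_camera('top')
cv2.imwrite('pics/t1.png',cv2.resize(im[195:265,320:440,::-1],None,fx=6,fy=6,interpolation=cv2.INTER_CUBIC))
cv2.imwrite('pics/t2.png',cv2.resize(im[120:250,140:265,::-1],None,fx=4.5,fy=4.5,interpolation=cv2.INTER_CUBIC))
s=r.read_camera('scene')
cv2.imwrite('pics/s1.png',cv2.resize(s[130:200,140:250,::-1],None,fx=7,fy=7,interpolation=cv2.INTER_CUBIC))
for n in('socket_p','socket_q','socket_r','work_spot','tray','fixture'):
    for c in('top','scene'):
        l=r.tip_of(c,n);C=cam(c)
        print(n,c,[(np.round(x['xy'],1),round(x['score'],2),np.round(ray(C,x['xy'],{'w':18,'t':0,'f':0}.get(n[0],4)))) for x in l[:3]])
E
```

```text
socket_p top [(array([377.7, 230.2]), 0.67, array([ 509., -286.,    4.])), (array([405.5, 228.4]), 0.67, array([ 516., -370.,    4.])), (array([351.6, 237.4]), 0.46, array([ 487., -208.,    4.]))]
socket_p scene [(array([172. , 164.3]), 0.77, array([ 512., -358.,    4.])), (array([193.1, 171.2]), 0.6, array([ 510., -284.,    4.])), (array([219.9, 175.6]), 0.6, array([ 491., -203.,    4.]))]
socket_q top [(array([377.7, 230.2]), 0.67, array([ 509., -286.,    4.])), (array([405.5, 228.4]), 0.67, array([ 516., -370.,    4.])), (array([351.6, 237.4]), 0.46, array([ 487., -208.,    4.]))]
socket_q scene [(array([172. , 164.3]), 0.77, array([ 512., -358.,    4.])), (array([193.1, 171.2]), 0.6, array([ 510., -284.,    4.])), (array([219.9, 175.6]), 0.6, array([ 491., -203.,    4.]))]
socket_r top [(array([377.7, 230.2]), 0.67, array([ 509., -286.,    4.])), (array([405.5, 228.4]), 0.67, array([ 516., -370.,    4.])), (array([351.6, 237.4]), 0.46, array([ 487., -208.,    4.]))]
socket_r scene [(array([172. , 164.3]), 0.77, array([ 512., -358.,    4.])), (array([193.1, 171.2]), 0.6, array([ 510., -284.,    4.])), (array([219.9, 175.6]), 0.6, array([ 491., -203.,    4.]))]
work_spot top [(array([209.8, 208.6]), 0.57, array([567., 218.,  18.]))]
work_spot scene [(array([346.2, 240.9]), 0.6, array([576., 219.,  18.])), (array([192.6, 170.1]), 0.6, array([ 520., -277.,   18.])), (array([349.4, 239.9]), 0.53, array([570., 225.,  18.]))]
tray top []
tray scene [(array([191.2, 171.3]), 0.96, array([ 510., -292.,    0.]))]
fixture top [(array([202.1, 183.4]), 0.78, array([644., 246.,   0.])), (array([347.8, 234.6]), 0.33, array([ 495., -197.,    0.]))]
fixture scene [(array([342.1, 271.2]), 0.93, array([656., 241.,   0.]))]
```

View pics/t1.png

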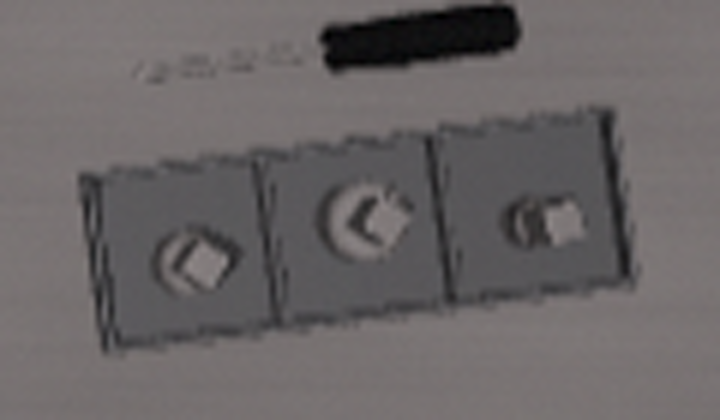

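View pics/t2.png

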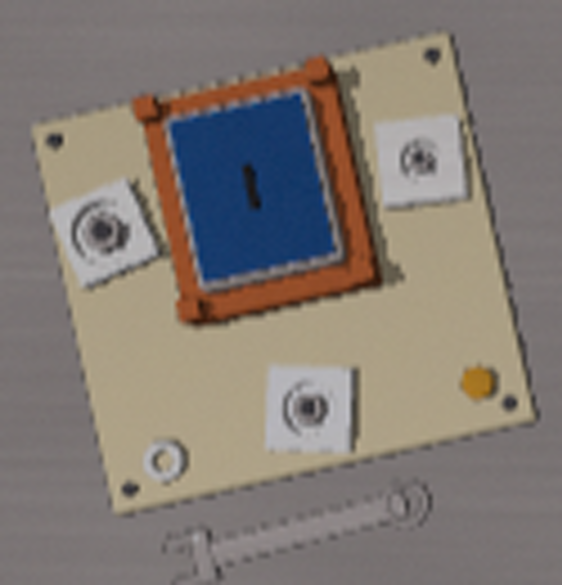

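View pics/s1.png

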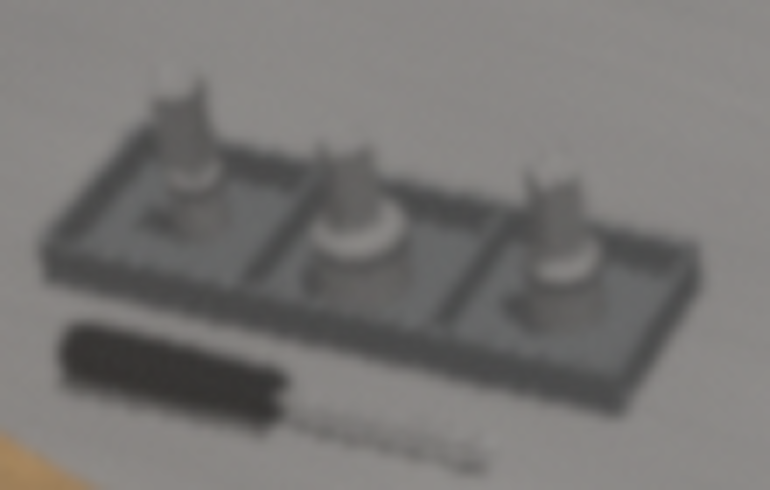

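Run:
```python
from h import *
print(toolmove([568,219,150],np.pi))
print(r.observe()['joint_pos'])
```

```text
[array([-451.30459726, -241.4359448 ,   76.71695397]), array([ 4.35650457e-05, -1.86423948e-05, -3.67759258e-01])]
[-0.93979636  0.50087921 -0.42701791  1.55041217  0.22081488  1.13829006
 -0.2103127 ]
```

```bash
python3 -m crank '[[[-220,-118,10,0,0,-0.18,1],[-220,-118,10,0,0,-0.18,1],[-220,-118,10,0,0,-0.18,1],[-220,-118,10,0,0,-0.18,1],[-220,-118,10,0,0,-0.18,1]]]'
python3 - <<'E'
from h import *
print(toolmove([568,219,150],np.pi))
E
```

```text
t: 1.48
eef_pos: [402.0, 411.3, 216.3]
tool_rot: [-3.139, 0.003, 2.943]
contact_force: [-0.9, -0.6, -0.3]
finger_gap: 0.998
[array([-200.49591985, -155.50693319,   67.29281561]), array([-0.00324901,  0.00234362, -0.19869222])]
```

```bash
python3 -m crank '[[[-198,-156,66,0,0,-0.19,1],[-198,-156,66,0,0,-0.19,1],[-198,-156,66,0,0,-0.19,1],[-198,-156,66,0,0,-0.19,1],[-198,-156,66,0,0,-0.19,1]]]'
python3 - <<'E'
from h import *
s=r.observe();print(s['eef_pos'],s['tool_rot'])
C=cam('wrist');im=r.read_camera('wrist')
cv2.imwrite('pics/w1.png',im[:,:,::-1]);np.save('w1.npy',np.array([0]))
import pickle;pickle.dump((C,im),open('w1.pkl','wb'))
print(r.tip_of('wrist','work_spot'))
print(proj(C,[568,219,18]))
E
```

```text
t: 2.1
eef_pos: [564.4, 221.8, 149.2]
tool_rot: [-3.139, -0.001, 3.137]
contact_force: [-0.7, 0.8, -1.1]
finger_gap: 1.001
[564.4116548  221.80325816 149.23287105] [-3.13870890e+00 -6.26965932e-04  3.13650468e+00]
[]
[277.91409479 203.32781542]
```

View pics/w1.png

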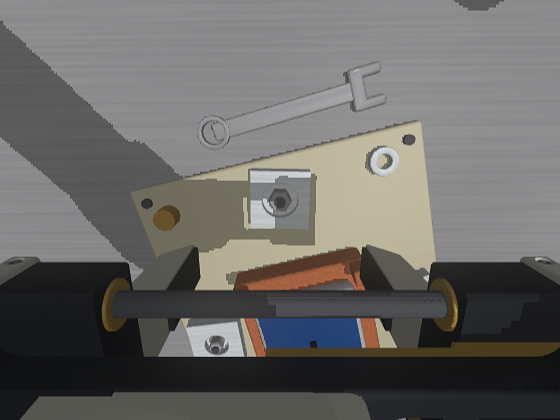

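Run:
```python
from h import *
import pickle
C,im=pickle.load(open('w1.pkl','rb'))
cv2.imwrite('pics/w1z.png',cv2.resize(im[155:255,230:330,::-1],None,fx=6,fy=6,interpolation=cv2.INTER_CUBIC))
# mm/px at z=38
a=ray(C,[280,200],33);b=ray(C,[290,200],33);c=ray(C,[280,210],33);print(a,b-a,c-a)
```

```text
[560.42798223 221.10872707  33.        ] [0.03721777 9.2525008  0.        ] [ 9.70246584 -0.04424117  0.        ]
```

View pics/w1z.png

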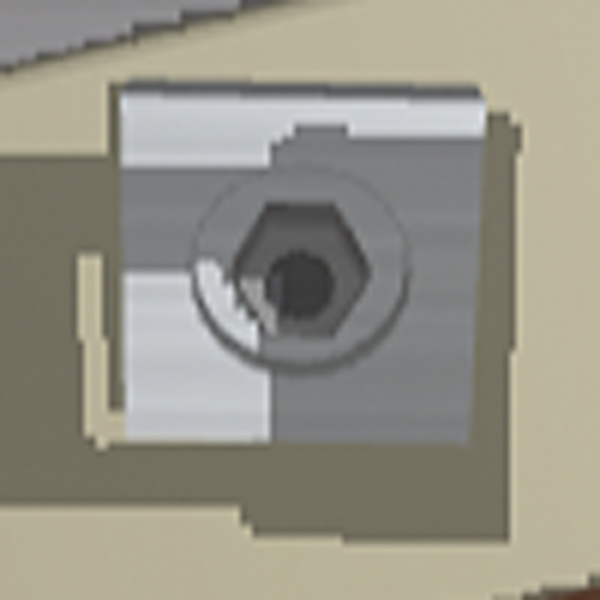

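Run:
```python
from h import *
import pickle
from scipy.optimize import least_squares
C,im=pickle.load(open('w1.pkl','rb'))
f=lambda p:(230+(p[0]+.5)/6-.5,155+(p[1]+.5)/6-.5)
cs=[ray(C,f(p),27)[:2] for p in [(121,96),(484,101),(468,441),(126,439)]]
print(np.round(cs,1),[np.linalg.norm(cs[i]-cs[i-1]) for i in range(4)])
print('c',np.mean(cs,0))
for i in range(4):
    d=cs[i]-cs[i-1];print(np.degrees(np.arctan2(d[1],d[0])))
# recess rim circle, bottom visible z=27
print('rim L,R', ray(C,f((190,270)),27),ray(C,f((410,270)),27), ray(C,f((300,163)),27),ray(C,f((300,377)),27))
print('hole', ray(C,f((303,286)),35),'hex',[np.round(ray(C,f(p),32)[:2],1) for p in [(268,203),(333,203),(371,270),(334,338),(272,338),(235,270)]])
```

```text
[[533.9 193.4]
 [535.  249. ]
 [590.6 247.8]
 [590.  192.3]] [np.float64(56.089882680169595), np.float64(55.59500752858241), np.float64(55.625851591132864), np.float64(55.45800534358402)]
c [562.37227132 220.63935441]
178.88877482133128
88.95298641277797
-1.2548788633721961
-90.56725796260682
rim L,R [561.62684375 203.36345575  27.        ] [561.7664396  238.02173571  27.        ] [544.51542431 220.78177992  27.        ] [579.5047396  220.60811962  27.        ]
hole [562.01881855 221.18239508  35.        ] hex [array([549.6, 215.9]), array([549.7, 225.8]), array([560.3, 231.7]), array([571.4, 226. ]), array([571.3, 216.3]), array([560.3, 210.7])]
```

```bash
python3 - <<'E'
from h import *
print(toolmove([489,-206,190],np.pi))
E
python3 -m crank '[[[70,310,-40,0,0,0,1],[70,310,-40,0,0,0,1],[70,310,-40,0,0,0,1],[70,310,-40,0,0,0,1],[70,310,-40,0,0,0,1]]]'
python3 - <<'E'
from h import *
print(toolmove([489,-206,190],np.pi))
E
```

```text
[array([  73.25620617, -432.04521907,  -39.76129388]), array([-0.00025036, -0.00088213, -0.00062763])]
t: 2.82
eef_pos: [489.1, 534.2, 191.1]
tool_rot: [3.139, -0.001, -3.135]
contact_force: [0.8, 0.4, 0.3]
finger_gap: 0.998
[array([ 4.75723085e+00, -7.40156307e+02, -5.11370662e-01]), array([ 0.00219878, -0.00056773,  0.00622942])]
```

```bash
python3 -m crank '[[[0,-312,0,0,0,0,1],[0,-312,0,0,0,0,1],[0,-312,0,0,0,0,1],[0,-312,0,0,0,0,1],[0,-312,0,0,0,0,1]]]'; python3 -m crank '[[[0,-312,0,0,0,0,1],[0,-312,0,0,0,0,1],[0,-312,0,0,0,0,1],[0,-312,0,0,0,0,1],[0,-312,0,0,0,0,1]]]'
python3 - <<'E'
from h import *
print(toolmove([489,-206,190],np.pi))
E
```

```text
t: 3.45
eef_pos: [492.1, 218.6, 190.6]
tool_rot: [3.14, 0.001, -3.135]
contact_force: [1.2, 1.3, -0.4]
finger_gap: 0.999
t: 4.08
eef_pos: [494.9, -93.2, 190.8]
tool_rot: [3.141, 0.002, -3.134]
contact_force: [1.5, 0.9, -0.1]
finger_gap: 1.0
[array([   6.72888839, -112.78243164,    0.67078139]), array([0.00075272, 0.00219946, 0.00719487])]
```

```bash
python3 -m crank '[[[6,-113,0,0,0,0.007,1],[6,-113,0,0,0,0.007,1],[6,-113,0,0,0,0.007,1],[6,-113,0,0,0,0.007,1]]]'
python3 - <<'E'
from h import *
import pickle
C=cam('wrist');im=r.read_camera('wrist')
pickle.dump((C,im),open('w2.pkl','wb'))
cv2.imwrite('pics/w2.png',im[:,:,::-1])
cv2.imwrite('pics/w2z.png',cv2.resize(im[140:260,215:345,::-1],None,fx=5,fy=5,interpolation=cv2.INTER_CUBIC))
print(r.tip_of('wrist','socket_r'),proj(C,[489,-206,80]),r.observe()['eef_pos'])
E
```

```text
t: 4.58
eef_pos: [489.6, -204.6, 190.1]
tool_rot: [3.14, 0.001, 3.14]
contact_force: [0.4, 0.8, -0.4]
finger_gap: 0.999
[{'xy': [207.7, 200.5], 'score': 0.91}, {'xy': [132.2, 201.9], 'score': 0.83}, {'xy': [279.7, 188.9], 'score': 0.57}] [278.70930834 205.2598179 ] [ 489.52176643 -204.32395996  189.97035951]
```

View pics/w2.png

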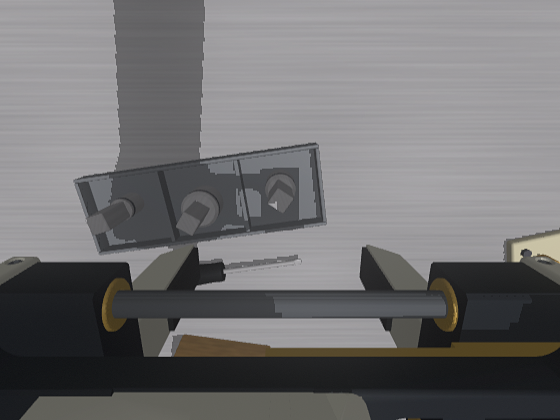

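View pics/w2z.png

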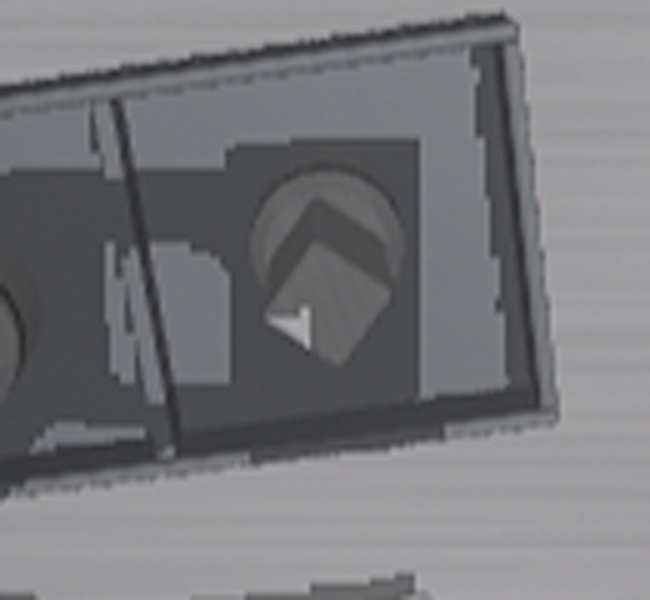

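Run:
```python
from h import *
import pickle
C,im=pickle.load(open('w2.pkl','rb'))
f=lambda p:(215+(p[0]+.5)/5-.5,140+(p[1]+.5)/5-.5)
cs=[ray(C,f(p),80)[:2] for p in [(316,236),(391,293),(338,368),(264,318)]]
print(np.round(cs,1),np.mean(cs,0))
for i in range(4):
    d=cs[i]-cs[i-1];print(np.linalg.norm(d),np.degrees(np.arctan2(d[1],d[0]))%90)
# body rim circle top z=38
print([np.round(ray(C,f(p),38)[:2],1) for p in [(249,238),(406,240),(325,163)]])
```

```text
[[ 471.8 -206.8]
 [ 482.4 -193.3]
 [ 496.6 -202.8]
 [ 487.  -216.3]] [ 484.44945058 -204.77814849]
17.947283520064236 58.10135731436438
17.154976505819715 51.97037757392351
17.147632172411356 56.14325207335272
16.502651459363786 54.54899358679033
[array([ 482.1, -220.8]), array([ 482.6, -188.4]), array([ 466.5, -205.1])]
```

Run:
```python
from h import *
print(toolmove([483.5,-204.7,44],np.radians(145)), r.observe()['joint_pos'])
```

```text
[array([  6.0968702 ,  -0.54267522, 145.96671747]), array([1.26162975e-03, 1.50296138e-04, 6.10829997e-01])] [ 0.48283732  0.30388958 -0.16332136  1.8948506   0.05843034  0.94734489
  1.86350317]
```

```bash
python3 -m crank '[[[6,-0.5,15,0,0,0.18,0.5],[6,-0.5,30,0,0,0.36,0.5],[6,-0.5,45,0,0,0.52,0.5],[6,-0.5,60,0,0,0.61,0.5],[6,-0.5,60,0,0,0.61,0.5]]]'
python3 - <<'E'
from h import *
print(toolmove([483.5,-204.7,44],np.radians(145)), r.observe()['joint_pos'])
C=cam('wrist');im=r.read_camera('wrist')
cv2.imwrite('pics/w3.png',im[:,:,::-1])
print(proj(C,[483.5,-204.7,80]))
E
```

```text
t: 5.3
eef_pos: [482.3, -205.5, 128.9]
tool_rot: [3.142, -0.003, 2.531]
contact_force: [-1.0, 0.7, 0.5]
finger_gap: 0.523
[array([-0.74589676,  1.3524431 , 84.87091884]), array([ 2.17158367e-06, -2.60591225e-03,  4.64267993e-04])] [ 0.39189174  0.37314423 -0.04801108  1.95910016  0.02316512  0.81238926
  1.29159846]
[282.18242364 230.78249853]
```

View pics/w3.png

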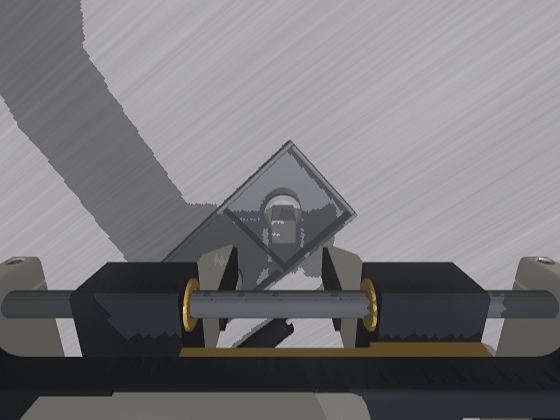

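```bash
python3 -m crank '[[[-0.5,1,45,0,0,0,0.5],[-0.5,1,85,0,0,0,0.5],[-0.5,1,85,0,0,0,0.5],[-0.5,1,85,0,0,0,0.5]]]'
python3 - <<'E'
from h import *
print(toolmove([483.5,-204.7,44],np.radians(145)))
E
```

```text
t: 5.85
eef_pos: [484.9, -207.6, 46.3]
tool_rot: [3.141, 0.002, 2.528]
contact_force: [-0.3, -0.3, 0.2]
finger_gap: 0.506
[array([2.77329977, 1.53854308, 2.26066576]), array([ 0.00074096,  0.00176453, -0.00259682])]
```

```bash
python3 -m crank '[[[1.5,1,2,0,0,0,0.5],[1.5,1,2,0,0,0,0],[1.5,1,2,0,0,0,0],[1.5,1,2,0,0,0,0],[1.5,1,2,0,0,0,0]]]'
python3 - <<'E'
from h import *
s=r.observe();print(s['eef_pos'],s['finger_gap'],s['contact_force'],s['ft_torque'])
E
```

```text
t: 6.48
eef_pos: [483.2, -205.8, 43.0]
tool_rot: [3.141, 0.0, 2.527]
contact_force: [-0.3, 0.8, 3.2]
finger_gap: 0.193
[ 483.24833704 -205.83330584   42.97011695] 0.19299488710491589 [-0.3170772   0.8388624   3.16319906] [ 0.00300507 -0.04147609  0.04695698]
```

```bash
python3 -m crank '[[[0,0,-30,0,0,0,0],[0,0,-70,0,0,0,0],[0,0,-107,0,0,0,0],[0,0,-107,0,0,0,0]]]'
python3 - <<'E'
from h import *
C=cam('wrist');im=r.read_camera('wrist')
cv2.imwrite('pics/w4.png',im[:,:,::-1])
s=r.observe();print(s['contact_force'],s['finger_gap'])
print(toolmove([562.2,220.7,130],np.radians(149)))
E
```

```text
t: 6.98
eef_pos: [484.9, -206.7, 152.4]
tool_rot: [3.14, 0.005, 2.527]
contact_force: [0.2, -0.2, -2.5]
finger_gap: 0.194
[ 0.69434808  0.80786789 -2.93781959] 0.19098567012715428
[array([182.04433879, 394.11355491,  20.33436876]), array([ 0.00034519,  0.0021468 , -0.07384631])]
```

View pics/w4.png

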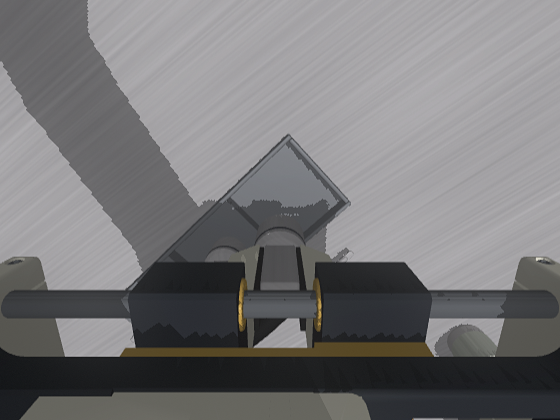

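```bash
python3 -m crank '[[[120,260,0,0,0,-0.04,0],[120,260,0,0,0,-0.04,0],[120,260,0,0,0,-0.04,0],[120,260,0,0,0,-0.04,0],[120,260,0,0,0,-0.04,0]]]'
python3 - <<'E'
from h import *
print(toolmove([562.2,220.7,130],np.radians(149)))
E
```

```text
t: 7.65
eef_pos: [533.4, 79.8, 147.8]
tool_rot: [-3.141, -0.003, 2.571]
contact_force: [-0.5, -0.2, -1.6]
finger_gap: 0.192
[array([ 51.8327697 , 134.12841433,  17.82478843]), array([-0.00082033, -0.00338783, -0.02961508])]
```

```bash
python3 -m crank '[[[52,134,18,0,0,-0.03,0],[52,134,18,0,0,-0.03,0],[52,134,18,0,0,-0.03,0],[52,134,18,0,0,-0.03,0],[52,134,33,0,0,-0.03,0]]]'
python3 - <<'E'
from h import *
C=cam('wrist');im=r.read_camera('wrist')
cv2.imwrite('pics/w5.png',im[:,:,::-1])
cv2.imwrite('pics/w5z.png',cv2.resize(im[130:265,205:355,::-1],None,fx=4.4,fy=4.4,interpolation=cv2.INTER_CUBIC))
s=r.observe();print(s['eef_pos'],s['contact_force'],s['finger_gap'])
print(toolmove([562.2,220.7,100],np.radians(149)))
E
```

```text
t: 8.28
eef_pos: [564.7, 214.2, 116.3]
tool_rot: [-3.141, 0.001, 2.595]
contact_force: [0.2, -0.2, -1.7]
finger_gap: 0.197
[563.04660695 213.0097106  113.66396676] [-0.9801701  -0.59906198 -3.3513892 ] 0.19579533303408353
[array([ 4.7130945 ,  6.17771038, 13.64492275]), array([-0.00390317, -0.00106941, -0.00668437])]
```

View pics/w5z.png

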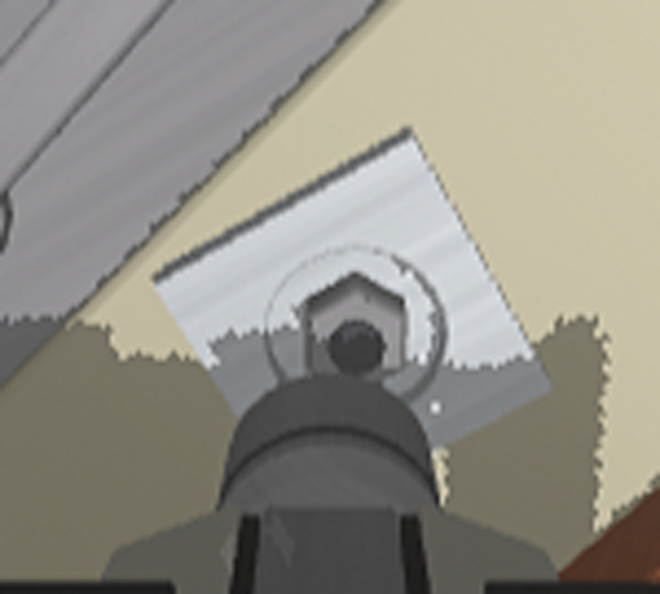

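```bash
cat >> h.py <<'E'
def avg_pose(n=6):
    P=[];Q=[]
    for _ in range(n):
        r.read_camera('top');s=r.observe();P.append(s['eef_pos']);Q.append(R.from_euler('xyz',s['tool_rot']).as_quat())
    q=np.array(Q);q*=np.sign(q@q[0])[:,None]
    return np.mean(P,0),R.from_quat(q.mean(0)),np.std(P,0)
def wcamtool():
    i=r.camera_info('wrist');M=np.linalg.inv(i['tool_from_camera']);return i['mtx'],M[:3,:3],M[:3,3]
E
python3 - <<'E'
from h import *
p,q,sd=avg_pose();print(p,sd,q.as_euler('xyz'))
im=r.read_camera('wrist').copy()
import pickle;pickle.dump((p,q,im),open('w6.pkl','wb'))
C=wcamtool();f=4.4
x0,y0=205,130
z=cv2.resize(im[130:265,205:355,::-1],None,fx=f,fy=f,interpolation=cv2.INTER_CUBIC)
def draw(P,col):
    uv=np.array([proj(C,x) for x in P]);uv=(uv-[x0,y0]+.5)*f-.5
    cv2.polylines(z,[np.round(uv).astype(int)],False,col,1)
th=np.linspace(0,2*np.pi,60)
for zz,c in((5,(0,255,0)),(39,(0,0,255))):
    draw([[16*np.cos(t),16*np.sin(t),zz] for t in th],c)
# block at assumed world
T=lambda w:q.inv().apply(np.array(w)-p)
b=np.array([562.2,220.7,27]);a=np.radians(-1)
Rz=np.array([[np.cos(a),-np.sin(a)],[np.sin(a),np.cos(a)]])
draw([T([*(b[:2]+Rz@np.array(k)*28),27]) for k in((-1,-1),(1,-1),(1,1),(-1,1),(-1,-1))],(255,0,0))
draw([T([b[0]+17.3*np.cos(t),b[1]+17.3*np.sin(t),27]) for t in th],(255,0,0))
cv2.imwrite('pics/w6z.png',z)
E
```

```text
[563.73479256 214.37628943 115.94473834] [0.67564372 1.00928506 1.0528563 ] [-3.13977802e+00 -5.31168030e-04  2.59451932e+00]
```

View pics/w6z.png

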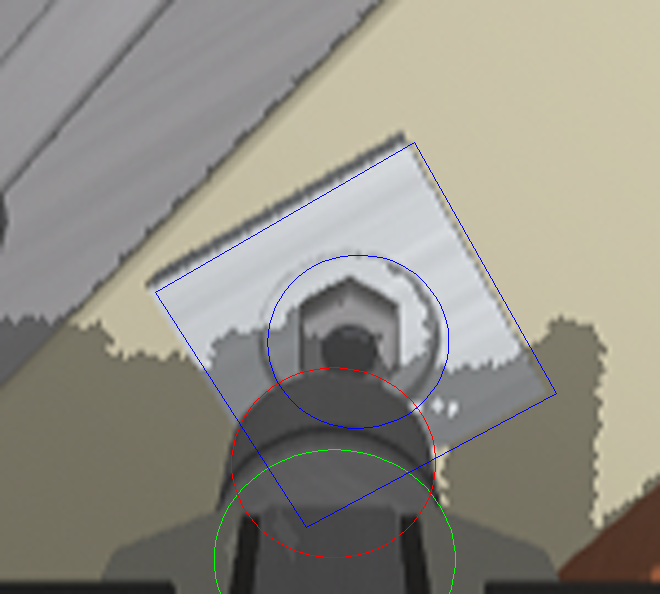

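Run:
```python
from h import *
C=wcamtool()
Z=lambda x,y,z:np.round((proj(C,[x,y,z])-[205,130]+.5)*4.4-.5)
for a in [(16,0,39),(15,0,39),(16,0,37),(16,0,5),(16,0,10),(16,0,15),(16,0,20),(9,0,5),(9,0,0),(9,9,5),(9,-9,5),(9,9,0)]:print(a,Z(*a))
import pickle
p,q,im=pickle.load(open('w6.pkl','rb'))
cv2.imwrite('pics/w6y.png',cv2.convertScaleAbs(cv2.resize(im[205:270,230:330,::-1],None,fx=8,fy=8,interpolation=cv2.INTER_CUBIC),alpha=2))
```

```text
(16, 0, 39) [334. 367.]
(15, 0, 39) [334. 374.]
(16, 0, 37) [334. 372.]
(16, 0, 5) [334. 449.]
(16, 0, 10) [334. 435.]
(16, 0, 15) [334. 422.]
(16, 0, 20) [334. 410.]
(9, 0, 5) [334. 499.]
(9, 0, 0) [334. 515.]
(9, 9, 5) [403. 499.]
(9, -9, 5) [265. 499.]
(9, 9, 0) [405. 515.]
```

View pics/w6y.png

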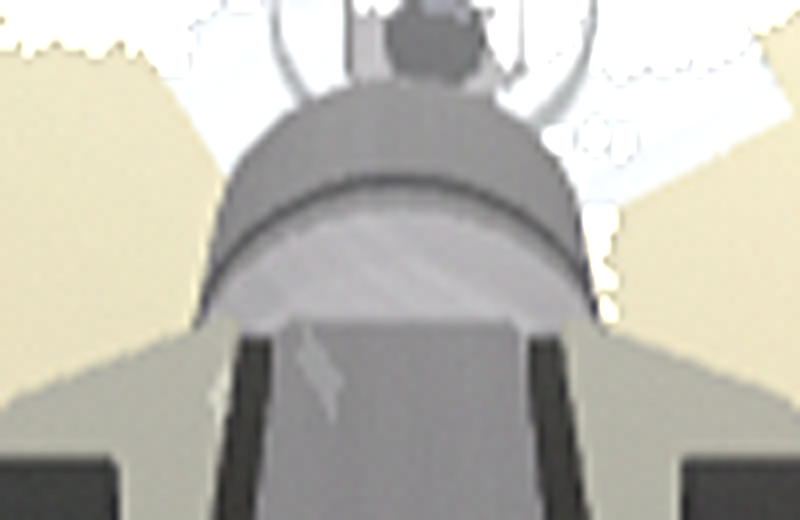

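Run:
```python
from h import *
import pickle
p,q,im=pickle.load(open('w6.pkl','rb'))
C=wcamtool();g=lambda u,v:((u+.5)/4.4-.5+205,(v+.5)/4.4-.5+130)
zt=p[2]-27
print('hole',ray(C,g(350,350),p[2]-35))
print('rim top/left/right',ray(C,g(350,250),zt),ray(C,g(262,338),zt),ray(C,g(440,338),zt))
print('corner top,left,right',[ray(C,g(*c),zt) for c in((404,143),(155,291),(551,387))])
print(q.inv().apply(np.array([562.2,220.7,27])-p))
cv2.imwrite('pics/w6x.png',cv2.resize(im[155:225,230:330,::-1],None,fx=8,fy=8,interpolation=cv2.INTER_CUBIC))
```

```text
hole [ 5.66644092  3.17602483 80.94473834]
rim top/left/right [22.73922335  3.2134127  88.94473834] [  5.55723079 -13.48306182  88.94473834] [ 5.55913019 20.44812963 88.94473834]
corner top,left,right [array([42.73143047, 12.97283033, 88.94473834]), array([ 14.81821497, -33.52382654,  88.94473834]), array([-4.31200759, 42.09031786, 88.94473834])]
[ 4.55307588  4.7637841  88.93867125]
```

View pics/w6x.png

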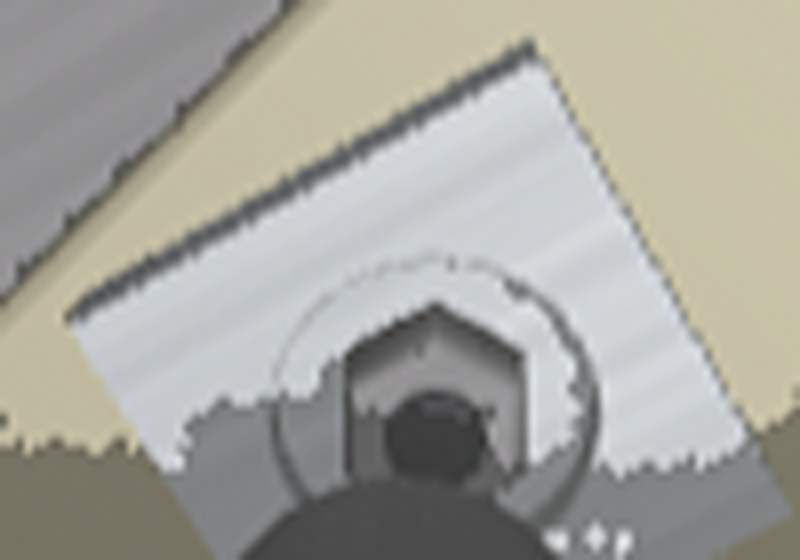

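```bash
python3 -m crank '[[[6.2,4.1,20,0,0,0,0],[6.2,4.1,36,0,0,0,0],[6.2,4.1,36,0,0,0,0],[6.2,4.1,36,0,0,0,0]]]'
python3 - <<'E'
from h import *
p,q,sd=avg_pose(4);print(p,sd,q.as_euler('xyz'))
im=r.read_camera('wrist').copy()
cv2.imwrite('pics/w7z.png',cv2.convertScaleAbs(cv2.resize(im[165:265,220:340,::-1],None,fx=6,fy=6,interpolation=cv2.INTER_CUBIC),alpha=1.3))
s=r.observe();print(s['contact_force'])
E
```

```text
t: 9.18
eef_pos: [561.3, 223.0, 81.0]
tool_rot: [3.141, 0.0, 2.596]
contact_force: [-0.6, -0.6, -1.1]
finger_gap: 0.192
[561.56644003 223.20549938  81.40563012] [0.05011591 0.05322381 0.05681266] [3.14068580e+00 7.58121132e-04 2.59649665e+00]
[-0.33307856 -0.54968371 -1.57224301]
```

View pics/w7z.png

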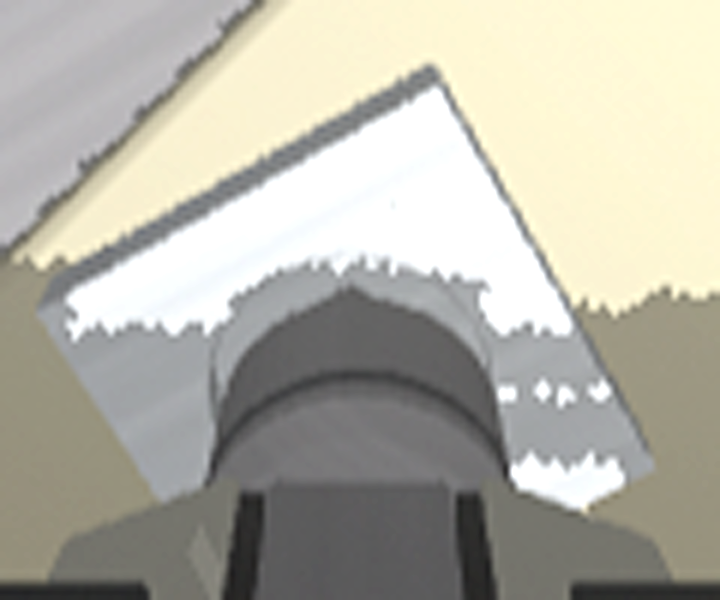

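Run:
```python
from h import *
C=wcamtool();g=lambda u,v:((u+.5)/6-.5+220,(v+.5)/6-.5+165)
zt=81.4-27
print('vertex',ray(C,g(350,287),81.4-30),'rimtop',ray(C,g(350,258),zt),'rim L R',ray(C,g(211,360),zt),ray(C,g(493,360),zt))
c=[ray(C,g(*c),zt)[:2] for c in((437,87),(68,296),(652,466),(57,300))];print('corner top,left,right',c,np.linalg.norm(c[0]-c[1]),np.linalg.norm(c[0]-c[2]))
```

```text
vertex [12.47644245 -1.74843341 51.4       ] rimtop [15.17204225 -1.75924601 54.4       ] rim L R [  2.1000812  -18.80436307  54.4       ] [ 2.10209849 15.73679106 54.4       ]
corner top,left,right [array([36.10142071,  8.44958873]), array([ 10.35361079, -35.93106625]), array([-11.97598021,  35.8790299 ]), array([  9.84290268, -37.28870671])] 51.30879312540697 55.35170026317644
```

```bash
python3 -m crank '[[[-1.4,-1,2,0,0,0,0],[-1.4,-1,5,0,0,0,0],[-1.4,-1,5,0,0,0,0],[-1.4,-1,5,0,0,0,0]]]'
python3 - <<'E'
from h import *
p,q,sd=avg_pose(3);print(p,sd,q.as_euler('xyz'))
im=r.read_camera('wrist').copy()
z=cv2.convertScaleAbs(cv2.resize(im[165:265,220:340,::-1],None,fx=6,fy=6,interpolation=cv2.INTER_CUBIC),alpha=1.3)
C=wcamtool()
def draw(c,rad,zz,col):
    uv=np.array([proj(C,[c[0]+rad*np.cos(t),c[1]+rad*np.sin(t),zz]) for t in np.linspace(0,6.3,60)]);uv=(uv-[220,165]+.5)*6-.5
    cv2.polylines(z,[np.round(uv).astype(int)],False,col,1)
draw((-.7,-.65),16,37.5,(0,0,255));draw((-.7,-.65),17.3,p[2]-27,(255,0,0))
cv2.imwrite('pics/w8z.png',z)
s=r.observe();print(s['contact_force'])
E
```

```text
t: 9.93
eef_pos: [561.5, 221.6, 75.6]
tool_rot: [-3.141, -0.0, 2.597]
contact_force: [0.6, 1.0, -1.4]
finger_gap: 0.193
[561.60780515 221.70586247  75.74790049] [0.01203951 0.01996071 0.0351108 ] [ 3.14150018e+00 -3.19823177e-05  2.59689369e+00]
[-0.45595732  0.26918285 -1.61865887]
```

View pics/w8z.png

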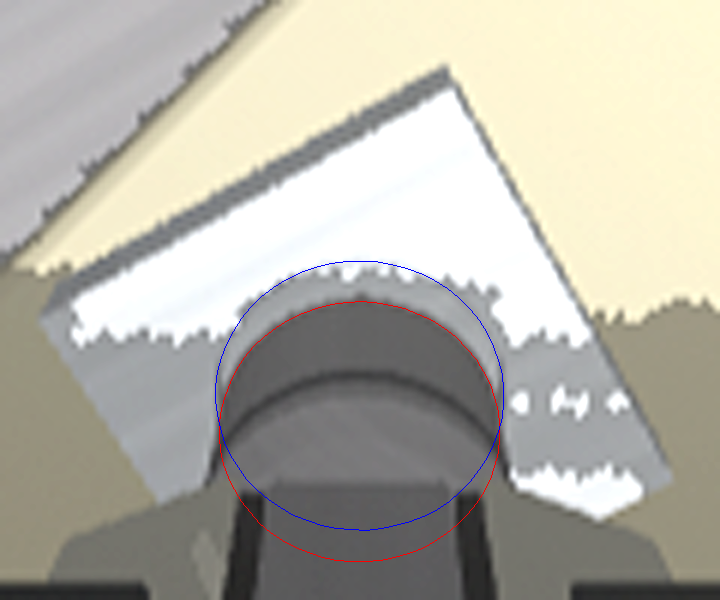

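```bash
python3 -m crank '[[[0,0,3,0,0,0,0],[0,0,5,0,0,0,0],[0,0,7,0,0,0,0],[0,0,8,0,0,0,0],[0,0,8,0,0,0,0]]]'
python3 - <<'E'
from h import *
for k in range(2):
    r.read_camera('top');s=r.observe();print(s['eef_pos'],s['contact_force'],s['ft_torque'])
E
```

```text
t: 10.75
eef_pos: [561.6, 221.6, 67.6]
tool_rot: [-3.141, -0.0, 2.597]
contact_force: [-1.2, -0.3, -1.6]
finger_gap: 0.195
[561.55549285 221.64313213  67.69133234] [ 0.38439937  0.51587777 -1.78965552] [-0.03317454 -0.02688189 -0.01042765]
[561.61404731 221.63993738  67.74762972] [-0.16416361 -0.04679222 -2.37466838] [-0.01520624 -0.09028646 -0.00919403]
```

```bash
python3 -m crank '[[[0,0,1.5,0,0,0,0],[0,0,3,0,0,0,0],[0,0,4,0,0,0,0],[0,0,4,0,0,0,0]]]'
python3 - <<'E'
from h import *
for k in range(2):
    r.read_camera('top');s=r.observe();print(s['eef_pos'],s['contact_force'],s['ft_torque'])
E
```

```text
t: 11.35
eef_pos: [561.5, 221.6, 63.6]
tool_rot: [-3.141, -0.0, 2.597]
contact_force: [0.8, 0.5, -2.5]
finger_gap: 0.193
[561.5417605  221.57823177  63.63138008] [-0.34283803 -0.70022099 -2.26126574] [0.014158   0.03207124 0.02918694]
[561.57469983 221.60761726  63.69960293] [-0.22739061 -0.4200521  -2.06169656] [-0.02706822 -0.03680886 -0.00846429]
```

```bash
python3 -m crank '[[[0,0,2,0,0,0,0],[0,0,4,0,0,0,0],[0,0,6,0,0,0,0],[0,0,6,0,0,0,0]]]'
python3 - <<'E'
from h import *
for k in range(2):
    r.read_camera('top');s=r.observe();print(s['eef_pos'],s['contact_force'],s['ft_torque'],s['finger_gap'])
E
```

```text
t: 11.95
eef_pos: [561.5, 221.5, 57.5]
tool_rot: [-3.141, -0.0, 2.597]
contact_force: [0.5, 0.5, -3.4]
finger_gap: 0.192
[561.53026913 221.58273683  57.59833694] [ 0.43980255 -0.50247353 -1.22510714] [0.00742527 0.02665662 0.06540831] 0.1938087444628712
[561.55723818 221.58797525  57.68750325] [-0.15764408  0.70917928 -1.79629578] [-0.05037821  0.0060132  -0.05206925] 0.19607296211714673
```

Still free; one to three millimetres should remain.

```bash
python3 -m crank '[[[0,0,1,0,0,0,0],[0,0,1.5,0,0,0,0],[0,0,1.5,0,0,0,0]]]'; python3 -m crank '[[[0,0,0.7,0,0,0,0],[0,0,1,0,0,0,0],[0,0,1,0,0,0,0]]]'
python3 - <<'E'
from h import *
for k in range(2):
    r.read_camera('top');s=r.observe();print(s['eef_pos'],s['contact_force'],s['ft_torque'],s['finger_gap'])
E
```

```text
t: 12.42
eef_pos: [561.7, 221.7, 57.0]
tool_rot: [3.141, 0.0, 2.597]
contact_force: [-1.8, -0.8, 4.5]
finger_gap: 0.194
t: 12.8
eef_pos: [561.7, 221.7, 57.0]
tool_rot: [3.141, 0.0, 2.597]
contact_force: [-5.5, -2.0, 13.1]
finger_gap: 0.197
[561.75255707 221.68930003  56.95721733] [-4.56644266 -2.01762004 12.72291981] [-0.56685071  1.10416196 -0.00187989] 0.19249638491686039
[561.69737898 221.74082923  56.94009701] [-4.55969067 -2.10068721 12.83936288] [-0.53523998  1.08783489  0.00371156] 0.19927882512572342
```

Run:
```python
from h import *
im=r.read_camera('wrist')
z=cv2.convertScaleAbs(cv2.resize(im[165:265,220:340,::-1],None,fx=6,fy=6,interpolation=cv2.INTER_CUBIC),alpha=1.3)
cv2.imwrite('pics/w9z.png',z)
t=r.read_camera('scene');cv2.imwrite('pics/s9.png',cv2.resize(t[130:300,140:480,::-1],None,fx=2.3,fy=2.3))
```

```text
(no output)
```

View pics/w9z.png

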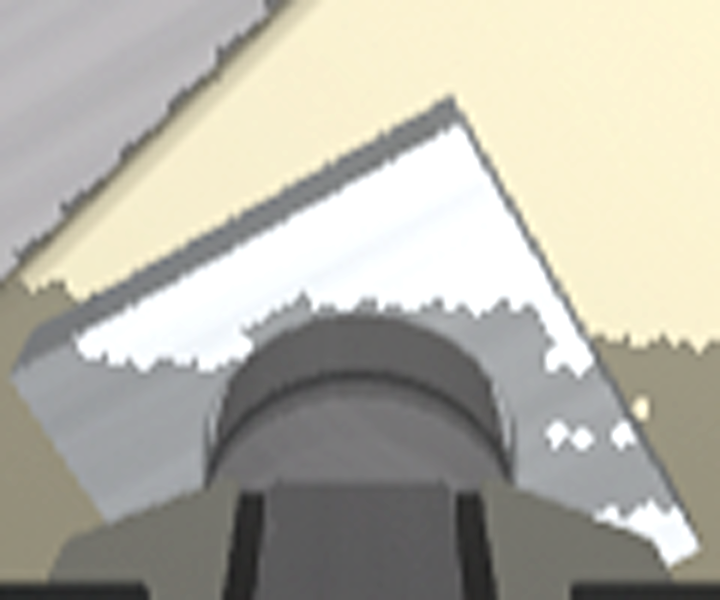

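View pics/s9.png

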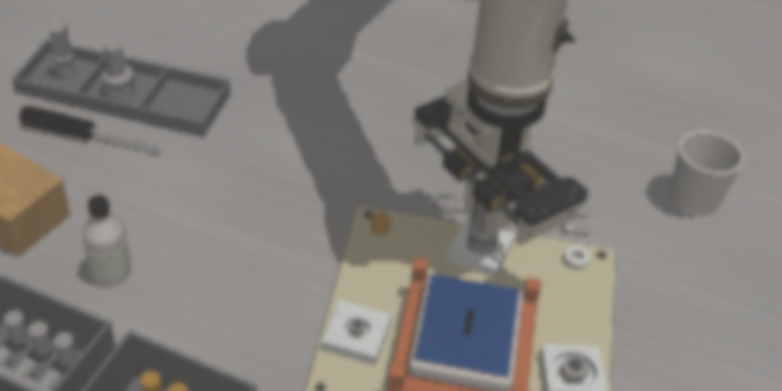

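Run:
```python
from h import *
s=r.observe();print(s['t'],s['eef_pos'],s['contact_force'],s['finger_gap'])
print(r.close_job())
```

```text
13.0 [561.72464135 221.74628683  56.94995837] [-5.57848201 -2.07079866 13.20253831] 0.19647676008346968
the job is handed in; nothing more can be done
None
```

The middle socket (socket_r, for the 19 mm nut) fits the near nut. I handed the job in at 13.0 s with it gripped, upright and home over that nut. The wrist picture showed the nut's recess to be about 34.7 mm wide, which matches only the 32 mm socket, so I tried that one first. No other socket needed trying, and the other two still stand in the tray.

- **Seating:** it went down without resistance until the TCP was at z = 57.0 mm. That is exactly 14 mm above its height when I gripped the socket in the tray, which is where the recess floor should stop it. There it met firm contact at about 13 N down, with about 6 N sideways.
- **Grip and pose:** the opening is about 18 mm, the width of the grip, and the tool is vertical. The last pictures show the body sunk in the recess and the other things undisturbed.
- **Disagreements:** my first estimate of where to put the socket over the nut was about 1.5 mm off. I corrected it from a closer picture before going down.
- **Extra move:** one early move with the empty gripper went the wrong way in y. It touched nothing and I reversed it.

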